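# Set a worn bench supply by counting selector clicks, then switch it on

## Robot

A 7-joint arm with a two-finger parallel gripper is mounted at the origin on the work surface. World frame = base frame: x ahead of the robot, y to its left, z up, the work surface at z = 0. Lengths are in m, angles in rad, forces in N, time in s.
With the tool pointing down it reaches from about 0.4 to 0.85 m from the base axis. Payload 4.5 kg.
Tool frame: the origin (TCP) lies on the centre line of the jaws, within the pads' length; the fingertips stand 8 mm ahead of it and the grasp point (between the pads) lies 11 mm behind it; z points along the fingers, x is the direction in which the jaws open and shut, and the axes are right-handed (so a half turn about z gives the same grasp; the last joint's range is limited). The gripper opens to 88 mm and grips with 3 to 60 N. Pads are 18 mm wide; open, the fingers measure 123 mm over their backs; the gripper's body (75 mm by 187 mm) begins 45 mm behind the grasp point.
Start: joints at [-1.106, 0.689, -0.195, 1.565, 0.157, 0.902, -0.215], TCP at [0.261, 0.568, 0.247] pointing down, gripper open.
Joint ranges: [-3.01, 3.01], [-0.46, 2.08], [-1.47, 1.51], [0.13, 2.56], [-1, 4.14], [0.04, 2.09], [-2.66, 2.66]. Speed limits (rad/s): [2.57, 2.57, 3.14, 3.14, 3.14, 3.14, 3.14].

## Interface

Orientations are given as a unit quaternion [x, y, z, w].
In Python, from plant import r gives the robot as it stands.
- The arm moves only by the shell command python3 -m pendant 'ROWS' [FORCE]. ROWS is JSON, a list of rows, each a list of 3 entries, a list of its own where there are three numbers: the turn, a rotation vector about the tool's x, y, z in rad, then the shift along the tool's x, y, z in m, then the opening, from 0 (shut) to 1 (fully open). In form: [[[wx, wy, wz], [tx, ty, tz], claw], ...]. A call has 1 to 10 rows; each row is the pose to reach, as a shift and turn from the pose commanded when the call began, along the tool's axes at that moment; what a row does not reach only later rows make up. A row lasts 1/10 s, in which the tool goes at most 50 mm and 8.59 degrees, less where a joint would pass 70% of its speed; a pose out of reach is approached as far as the arm can. A call with a gripper value outside its range is refused whole. The fingers move at their own pace and stop on an object; FORCE is the grip in N (left out, the last holds). Time passes only in rows, so rows that repeat a pose let the fingers close. It gives the time, the measured TCP pose, the force and the opening at its end, in the units of the state.
- r.get_state(): the state, without advancing time (a new reading comes with each control period).
- r.snapshot(name): name is "scene" or "top" or "wrist"; returns a dict with "image" (400x640x3 uint8, red, green, blue), "mtx" (3x3 intrinsics, pixels), "R" (3x3) and "t" (3): a world point X has camera coordinates R X + t; the wrist camera has in their place "T_tool_cam" (4x4, takes a point from camera to tool coordinates, whose origin is the TCP and whose axes are the tool frame's). Camera axes: x right, y down, z forward; pixel columns grow to the right and rows downward; lengths in m; the calibration is good to about 2 mm. A picture is of the moment at which its call begins: read the wrist's pose just before it. There is no depth.
- r.finish_job(): hands the job in, once; it reports no verdict.
The state is a dict: "clock": time; "q": joint angles; "qd": joint speeds; "joint_torque": joint torques, N m; "tool_pos": TCP position; "eef_rot": TCP orientation; "contact_force": force on the tool from outside, world axes, zero at the start; "moment": the same for the moment, N m; "opening": opening from 0.0 (shut) to 1.0 (fully open).
Only numpy, scipy, OpenCV 4.12 (cv2) and the standard library are available. Lean on these libraries where they do the work, as an engineer would, in place of code of your own. Each camera call takes 0.05 s, during which the arm holds its last target. There are 200 camera calls.

## Task

The scale has worn off the bench supply, so set it by feel before a printer part is tested: with the output still off, turn the blank black knob gently anticlockwise until you feel its end stop, without forcing the stop, then turn it clockwise exactly four clicks and leave it there. Only then flip the output switch on (away from the supply's front, towards its binding posts). Leave the other things on the bench and on the supply where they are.

Things in the scene. Friction and masses are not known exactly. Their poses are not given: they have to be found in the camera images.
- supply: Bench supply, fixed to the bench: dark grey case, light top panel 75 mm up, 170 mm deep (x) by 260 mm wide (y). On the panel: the black knob (left), the bat switch (right), near the rear edge a fuse cap and two binding posts (at x 58, y -10, -52, -82 mm; up to 25 mm tall). Origin: centre of its underside; x to its rear, y to its left, z up.
- knob_axis (a point): On the axis of the blank, round black knob of the stepped selector, 17 mm above the panel. Knob 42 mm across, from 2 to 30 mm above the panel, axis upright; the nearest thing on the panel is the gear, its edge over 60 mm from this axis. Turning it clockwise, seen from above, steps up. It does not move with the knob.
- switch_pivot (a point): Pivot of the output switch, 6 mm above the panel. A steel bat lever, 31 mm long from here, 9 mm thick at its tip, leans 0.35 rad to the supply's -x when off and 0.35 rad to its +x when on. Over-centre spring: about 3 N at the tip carries it past upright, then it snaps over by itself.
- output (a joint): Output switch angle: 0 rad off (leaning to the supply's -x), 0.7 rad on (leaning to its +x).
- selector_top (a point): Knob top centre, 13 mm over knob_axis, fixed. The knob has 7 rest positions, a click about every 30 deg; it starts in the 3rd to 7th from the low end. A click resists by up to 0.13 Nm, fades to 0 half-way, then pulls onward alike. The low end stop is sprung: met 2 deg below the lowest position, it adds 2.5 Nm per rad, and is forced beyond about 0.35 Nm in all (10 N on its pin, end_stop).
- gear: White plastic printer gear with a hub, 34 mm across, 16 mm tall, lying on the rear left corner of the supply's panel. Origin: centre of its underside. To be left alone.
- fan: Black square cooling fan, 80 x 80 x 25 mm, lying flat. Origin: centre of its underside. To be left alone.
- spool: Solder spool with blue flanges, 53 mm across, 37 mm tall, standing. Origin: centre of its underside. To be left alone.
- screwdriver: Screwdriver with a red handle, about 200 mm long, lying along its x. Origin: under its middle. To be left alone.
- bottle: Clear bottle with a red cap, 52 mm across, 140 mm tall, standing. Origin: centre of its underside. To be left alone.
- board: Green circuit board with parts on it, 70 x 95 mm, 18 mm tall. Origin: centre of its underside. To be left alone.
- screw_tray: Orange two-compartment screw tray, 100 x 130 x 24 mm. Origin: centre of its underside. To be left alone.

How it is judged:
By the outcome, as a careful person would: the job done as asked, in the order asked, and still so for the second after the job is handed in, with the robot touching nothing.
It also fails if it takes over 72 s, if anything falls off the work surface, if the arm or the gripper's body presses on something with over 40 N, if the wrist force passes 120 N, or if a joint passes its speed limit or range.

## Working session

There is one attempt and no reset: what is moved stays moved. The work goes in short steps, Python scripts to look and compute and a shell command to move; the robot and the scene stay as the last step left them, time stands still between calls to the robot, and variables do not carry over. Pictures are saved under pics/ and viewed, about 8 in all and at most 12, crops included, and the job is handed in when it is done.

```bash
mkdir -p pics; ls; cat > h.py <<'E'
import numpy as np,cv2,json
from plant import r
from scipy.spatial.transform import Rotation as Ro
def snap(n,name=None):
    s=r.get_state(); d=r.snapshot(n)
    if n=='wrist':
        T=np.eye(4);T[:3,:3]=Ro.from_quat(s['eef_rot']).as_matrix();T[:3,3]=s['tool_pos']
        C=T@np.array(d['T_tool_cam']); Rw=C[:3,:3].T; d['R']=Rw; d['t']=-Rw@C[:3,3]
    d={k:np.array(v) for k,v in d.items()}
    if name: cv2.imwrite(f'pics/{name}.png',d['image'][:,:,::-1]); np.savez(f'pics/{name}.npz',**d)
    return d
def ray(d,u,v):
    R=d['R'];o=-R.T@d['t'].ravel();k=R.T@np.linalg.inv(d['mtx'])@[u,v,1]
    return o,k/np.linalg.norm(k)
def plane(d,u,v,z):
    o,k=ray(d,u,v);return o+k*(z-o[2])/k[2]
def tri(L):
    A=0;b=0
    for d,u,v in L:
        o,k=ray(d,u,v);P=np.eye(3)-np.outer(k,k);A=A+P;b=b+P@o
    return np.linalg.solve(A,b)
def proj(d,X):
    c=d['R']@np.array(X)+d['t'].ravel();p=d['mtx']@c;return p[:2]/p[2]
E
python3 - <<'E'
from h import *
a=snap('scene','scene1');b=snap('top','top1')
cv2.imwrite('pics/both.png',cv2.resize(np.vstack([a['image'],b['image']])[:,:,::-1],(480,600)))
s=r.get_state();print(s)
for d in(a,b):print(d['mtx'],-d['R'].T@d['t'].ravel())
E
```

```text
pics
{'clock': 0.1, 'q': array([-1.10616069,  0.68989565, -0.19452073,  1.56622073,  0.15729524,
        0.90247001, -0.21510467]), 'qd': array([ 1.44253179e-04, -1.50933394e-03,  4.63405420e-05, -3.36652377e-03,
       -1.24688302e-03,  1.09844486e-03,  5.54790165e-07]), 'joint_torque': array([-3.97408818e-03, -5.28507400e+01, -1.27169799e+00, -1.53838545e+01,
       -5.25543757e-02,  1.95006920e-03,  5.16871205e-05]), 'tool_pos': array([0.26082994, 0.5673816 , 0.24599815]), 'eef_rot': array([ 8.41893283e-01,  5.39643454e-01, -6.44332216e-04,  4.77464128e-04]), 'contact_force': array([ 0.32813898, -0.91671019,  0.45015428]), 'moment': array([-0.04314958,  0.0090108 ,  0.01649459]), 'opening': 0.9956771522688816}
[[368.33154624   0.         318.00891288]
 [  0.         368.33154624 201.61302188]
 [  0.           0.           1.        ]] [1.16837629 0.0966709  0.78219768]
[[371.77155487   0.         322.50566991]
 [  0.         371.77155487 195.47183514]
 [  0.           0.           1.        ]] [0.42708552 0.04100613 1.20005669]
```

View pics/top1.png

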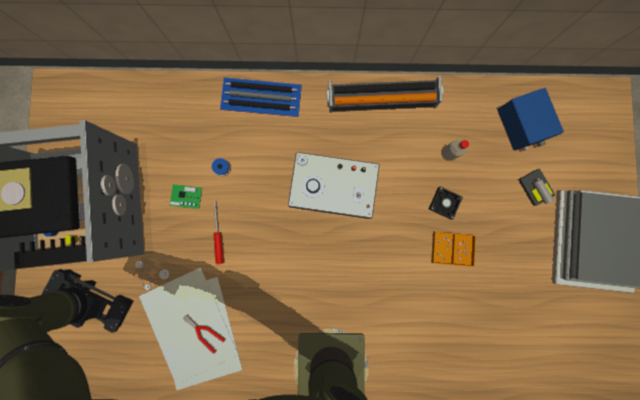

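View pics/scene1.png

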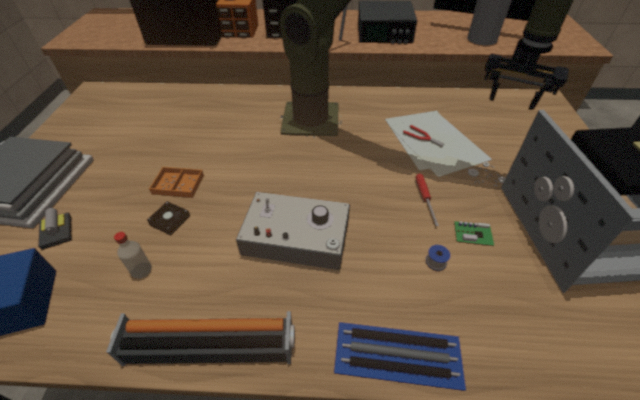

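The top view shows the supply at columns 289–379 and rows 152–217, with the knob near (313,186) and the switch near (358,195). In the scene view the knob is near (320,214) and the bat near (267,207). Next I'll measure the panel and knob and look closer.

```bash
python3 - <<'E'
from h import *
L={n:dict(np.load(f'pics/{n}.npz')) for n in('top1','scene1')}
t=L['top1'];s=L['scene1']
for n,box in(('top1',(275,140,120,90)),('scene1',(230,180,130,95))):
    d=L[n];x,y,w,h=box;c=d['image'][y:y+h,x:x+w]
    hsv=cv2.cvtColor(c,cv2.COLOR_RGB2HSV)
    m=((hsv[...,1]<40)&(hsv[...,2]>130)).astype(np.uint8)
    m=cv2.morphologyEx(m,cv2.MORPH_CLOSE,np.ones((13,13)))
    cs,_=cv2.findContours(m,0,2);k=max(cs,key=cv2.contourArea)
    q=cv2.boxPoints(cv2.minAreaRect(k)) if n=='top1' else cv2.approxPolyDP(cv2.convexHull(k),5,True)[:,0]
    for p in q: print(n,p+[x,y],plane(d,*(p+[x,y]),.075).round(4))
    dark=((hsv[...,2]<70)).astype(np.uint8)
    nn,_,st,ce=cv2.connectedComponentsWithStats(dark)
    for i in range(1,nn):
        if st[i,4]>8:print('dark',st[i],(ce[i]+[x,y]).round(1))
a=cv2.resize(t['image'][145:225,280:390],(792,576),interpolation=2)
b=cv2.resize(s['image'][185:270,235:355],(792,561),interpolation=2)
cv2.imwrite('pics/crop.png',cv2.resize(np.vstack([a,b]),(420,600),interpolation=3)[:,:,::-1])
E
```

```text
top1 [288.27999496 205.04000092] [0.4966 0.1357 0.075 ]
top1 [295.8599968  151.97999954] [0.6599 0.1158 0.075 ]
top1 [378.87998962 163.83999634] [ 0.6266 -0.1392  0.075 ]
top1 [371.29998779 216.8999939 ] [ 0.4638 -0.116   0.075 ]
dark [63 25  4  3  9] [339.7 165.9]
scene1 [237 238] [ 0.6279 -0.1346  0.075 ]
scene1 [257 192] [ 0.4689 -0.1121  0.075 ]
scene1 [347 204] [0.5032 0.1323 0.075 ]
scene1 [339 252] [0.6583 0.1131 0.075 ]
dark [ 83  33  15  11 105] [320.  218.9]
dark [25 49  4  6 22] [256.4 231.7]
dark [54 54  4  4 13] [285.2 235.5]
dark [   7   61  105   29 1466] [290.1 255. ]
```

View pics/crop.png

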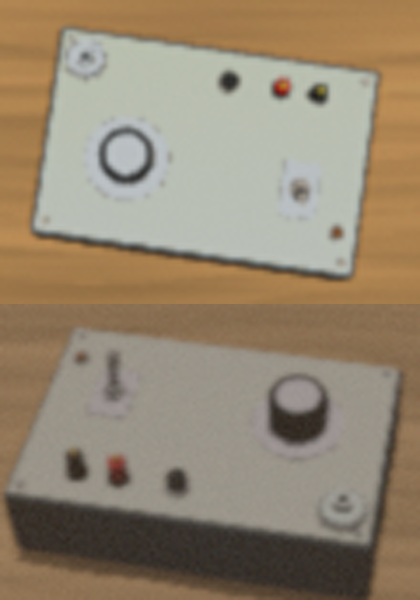

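```bash
python3 - <<'E'
from h import *
t=dict(np.load('pics/top1.npz'));s=dict(np.load('pics/scene1.npz'))
print('knobtop',tri([(t,313.0,185.5),(s,320.1,211.4)]))
print('tip',tri([(t,358.5,195),(s,267.3,200.2)]))
st=r.get_state();R=Ro.from_quat(st['eef_rot']).as_matrix();print(R.round(3))
d=R.T@(np.array([.555,.037,.247])-st['tool_pos']);print('shift tool',d)
E
```

```text
knobtop [0.55427248 0.06264736 0.09917506]
tip [ 0.52700366 -0.07293286  0.10515023]
[[ 0.418  0.909 -0.001]
 [ 0.909 -0.418 -0.001]
 [-0.002  0.    -1.   ]]
shift tool [-3.59093229e-01  4.88767406e-01 -3.74169543e-04]
```

```bash
python3 -m pendant '[[[0,0,0],[-0.03,0.04,0],0.6],[[0,0,0],[-0.06,0.08,0],0.6],[[0,0,0],[-0.09,0.12,0],0.6],[[0,0,0],[-0.11,0.16,0],0.6],[[0,0,0],[-0.14,0.2,0],0.6],[[0,0,0],[-0.17,0.24,0],0.6],[[0,0,0],[-0.2,0.28,0],0.6],[[0,0,0],[-0.23,0.32,0],0.6],[[0,0,0],[-0.26,0.36,0],0.6],[[0,0,0],[-0.28,0.4,0],0.6]]'
python3 -m pendant '[[[0,0,0],[-0.03,0.04,0],0.6],[[0,0,0],[-0.05,0.07,0],0.6],[[0,0,0],[-0.067,0.083,0],0.6],[[0,0,0],[-0.067,0.083,0],0.6],[[0,0,0],[-0.067,0.083,0],0.6],[[0,0,0],[-0.067,0.083,0],0.6]]'
python3 - <<'E'
from h import *
d=snap('wrist','w1');s=r.get_state();print(s['q'].round(3),s['tool_pos'],s['opening'],s['contact_force'],s['moment'])
print(d['T_tool_cam'].round(3))
for X in([.554,.063,.105],[.527,-.073,.11]):print(proj(d,X))
E
```

```text
clock: 1.1
tool_pos: [0.5075, 0.1432, 0.2465]
eef_rot: [0.842, 0.539, -0.001, 0.0]
contact_force: [0.8, 0.1, 0.2]
opening: 0.6
clock: 1.7
tool_pos: [0.5543, 0.053, 0.2467]
eef_rot: [0.841, 0.541, 0.0, -0.001]
contact_force: [0.1, 1.3, -0.0]
opening: 0.599
[-0.016  0.604 -0.267  1.771  0.21   0.794  0.758] [0.55435769 0.05311923 0.24674179] 0.5965902427603258 [-0.19810685  1.12200713  0.17118582] [ 0.01750427  0.02726845 -0.05246067]
[[ 1.    -0.001  0.001 -0.001]
 [ 0.001  0.967  0.255 -0.065]
 [-0.001 -0.255  0.967 -0.138]
 [ 0.     0.     0.     1.   ]]
[330.75887819 184.74685541]
[167.3363976  224.03853095]
```

View pics/w1.png

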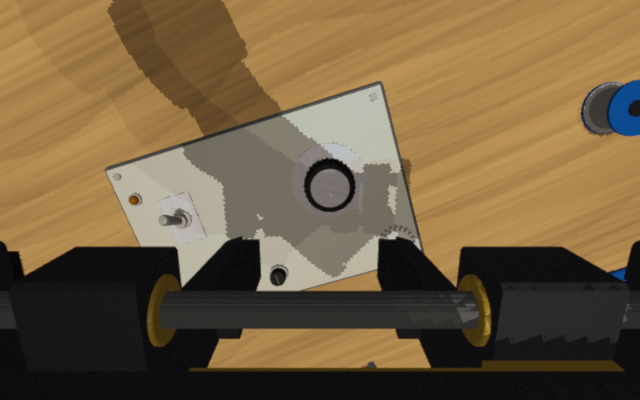

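The wrist view shows the knob's top disc at (330,185), where the prediction was (331,185). The bat tip is at about (161,219). I'll turn the tool to leave wrist range for the anticlockwise turn, then take a second wrist view to check the height.

```bash
python3 -m pendant '[[[0,0,0.14],[0.009,-0.004,0],0.6],[[0,0,0.28],[0.009,-0.004,0],0.6],[[0,0,0.42],[0.009,-0.004,0],0.6],[[0,0,0.56],[0.009,-0.004,0],0.6],[[0,0,0.7],[0.009,-0.004,0],0.6],[[0,0,0.84],[0.009,-0.004,0],0.6],[[0,0,0.98],[0.009,-0.004,0],0.6],[[0,0,1.12],[0.009,-0.004,0],0.6],[[0,0,1.26],[0.009,-0.004,0],0.6],[[0,0,1.4],[0.009,-0.004,0],0.6]]'
python3 -m pendant '[[[0,0,0.13],[0,0,0],0.6],[[0,0,0.26],[0,0,0],0.6],[[0,0,0.26],[0,0,0],0.6],[[0,0,0.26],[0,0,0],0.6],[[0,0,0.26],[0,0,0],0.6]]'
python3 - <<'E'
from h import *
d=snap('wrist','w2');s=r.get_state();print(s['q'].round(3),s['tool_pos'],s['contact_force'],s['moment'])
for X in([.554,.063,.105],[.527,-.073,.11]):print(proj(d,X))
E
```

```text
clock: 2.75
tool_pos: [0.5546, 0.0628, 0.2468]
eef_rot: [0.991, -0.131, -0.0, -0.0]
contact_force: [0.0, 0.4, -0.4]
opening: 0.606
clock: 3.25
tool_pos: [0.5549, 0.0615, 0.2467]
eef_rot: [0.967, -0.256, -0.0, -0.0]
contact_force: [0.4, -0.4, 0.4]
opening: 0.604
[-0.331  0.61   0.232  1.784 -0.19   0.77  -0.52 ] [0.55497083 0.06117947 0.24673496] [ 0.35569388 -0.80793744  0.42699447] [-0.06590704  0.1107152  -0.06675329]
[316.17332335 188.20426385]
[365.07961884 331.94059966]
```

View pics/w2.png

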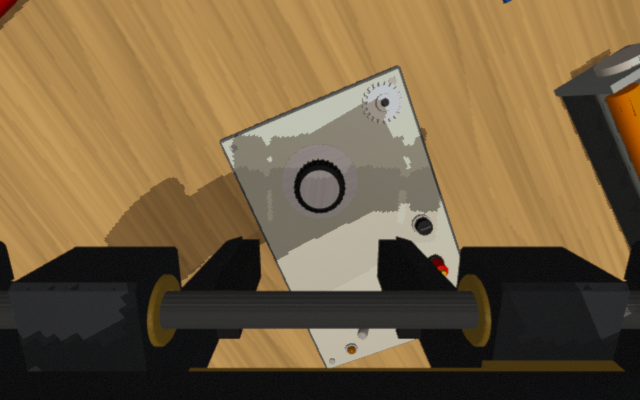

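In this view the knob's top disc is at about (320,187), against a prediction of (316,188). I'll fit the disc in both wrist views and triangulate.

```bash
python3 - <<'E'
from h import *
L=[]
for n,(u,v) in(('w1',(330,185)),('w2',(320,187))):
    d=dict(np.load(f'pics/{n}.npz'));g=cv2.cvtColor(d['image'],cv2.COLOR_RGB2GRAY)
    m=(g>70).astype(np.uint8);nn,lab,st,ce=cv2.connectedComponentsWithStats(m,connectivity=4)
    i=lab[v,u];print(n,st[i],ce[i],plane(d,*ce[i],.105));L.append((d,*ce[i]))
X=tri(L);print('knob top',X,[proj(l[0],X)-l[1:] for l in L])
w=dict(np.load('pics/w1.npz'));t=dict(np.load('pics/top1.npz'));s=dict(np.load('pics/scene1.npz'))
print('tip',tri([(w,162,219),(t,358.5,195),(s,267.3,200.2)]))
L+=[(s,320.1,211.4),(t,313,185.5)];print(tri(L))
st=r.get_state();R=Ro.from_quat(st['eef_rot']).as_matrix();print(R.round(3))
E
```

```text
w1 [ 311  169   39   38 1185] [329.61012658 187.60168776] [0.55578936 0.06116958 0.105     ]
w2 [ 300  170   39   39 1187] [319.13142376 188.88711036] [0.55582258 0.06130197 0.105     ]
knob top [0.55581673 0.06120562 0.10477167] [array([ 0.04478323, -0.04891816]), array([0.05172996, 0.04129219])]
tip [ 0.52485848 -0.07435968  0.10503191]
[0.55545678 0.06172474 0.10124298]
[[ 0.869 -0.495 -0.   ]
 [-0.495 -0.869  0.   ]
 [-0.    -0.    -1.   ]]
```

The two wrist views agree: knob top at (0.5558, 0.0612, 0.1048), which fits the nominal 0.105. Descending.

```bash
python3 -m pendant '[[[0,0,0.13],[0.001,-0.0005,0.03],0.62],[[0,0,0.26],[0.001,-0.0005,0.06],0.62],[[0,0,0.4],[0.001,-0.0005,0.08],0.62],[[0,0,0.4],[0.001,-0.0005,0.1],0.62],[[0,0,0.4],[0.001,-0.0005,0.12],0.62],[[0,0,0.4],[0.001,-0.0005,0.12],0.62],[[0,0,0.4],[0.001,-0.0005,0.12],0.62],[[0,0,0.4],[0.001,-0.0005,0.12],0.62]]'
python3 - <<'E'
from h import *
s=r.get_state();print(s['q'].round(3),s['tool_pos'],s['contact_force'],s['moment'])
E
```

```text
clock: 4.1
tool_pos: [0.557, 0.0607, 0.1278]
eef_rot: [0.896, -0.444, 0.001, -0.001]
contact_force: [-0.9, 0.9, -1.0]
opening: 0.616
[-0.339  0.795  0.255  1.88  -0.377  0.511 -0.746] [0.55699613 0.06066537 0.12777315] [-0.87886258  0.86061379 -1.03252304] [-0.02385037  0.1341668  -0.04313916]
```

```bash
cat > m.py <<'E'
from h import *
import sys
n=int(sys.argv[1]) if len(sys.argv)>1 else 1
M=[];F=[];J=[]
for i in range(n):
    s=r.get_state();M.append(s['moment']);F.append(s['contact_force']);J.append(s['joint_torque'][6])
    if i<n-1:r.snapshot('wrist')
yaw=Ro.from_quat(s['eef_rot']).as_matrix()[:,0];yaw=np.degrees(np.arctan2(yaw[1],yaw[0]))
print('t%.2f yaw %.1f M'%(s['clock'],yaw),np.mean(M,0).round(3),'sd',np.std(M,0).round(3),'F',np.mean(F,0).round(1),'j7 %.3f q7 %.3f'%(np.mean(J),s['q'][6]),s['tool_pos'].round(4),round(s['opening'],3))
E
python3 m.py 6
python3 -m pendant '[[[0,0,0],[-0.0011,0.0006,0.015],0.62],[[0,0,0],[-0.0011,0.0006,0.03],0.62],[[0,0,0],[-0.0011,0.0006,0.039],0.62],[[0,0,0],[-0.0011,0.0006,0.039],0.62],[[0,0,0],[-0.0011,0.0006,0.039],0.62]]'
python3 m.py 6
```

```text
t4.35 yaw -52.7 M [-0.042  0.142 -0.012] sd [0.02  0.032 0.018] F [-0.1 -0.1 -0.5] j7 0.001 q7 -0.746 [0.5566 0.0608 0.1274] 0.618
clock: 4.85
tool_pos: [0.5553, 0.0612, 0.088]
eef_rot: [0.896, -0.444, 0.0, -0.0]
contact_force: [-0.2, -0.6, -0.2]
opening: 0.623
t5.10 yaw -52.7 M [-0.041  0.116  0.014] sd [0.033 0.027 0.023] F [-0.2  0.1  0.2] j7 0.000 q7 -0.728 [0.5554 0.0612 0.0883] 0.62
```

```bash
python3 -m pendant '[[[0,0,0],[0,0,0],0.55],[[0,0,0],[0,0,0],0.5],[[0,0,0],[0,0,0],0.45],[[0,0,0],[0,0,0],0.4],[[0,0,0],[0,0,0],0.4],[[0,0,0],[0,0,0],0.4]]' 25
python3 m.py 5
python3 -m pendant '[[[0,0,-0.04],[0,0,0],0.4],[[0,0,-0.09],[0,0,0],0.4],[[0,0,-0.09],[0,0,0],0.4]]'
python3 m.py 4
python3 -m pendant '[[[0,0,-0.04],[0,0,0],0.4],[[0,0,-0.09],[0,0,0],0.4],[[0,0,-0.09],[0,0,0],0.4]]'
python3 m.py 4
```

```text
clock: 5.7
tool_pos: [0.555, 0.0615, 0.0878]
eef_rot: [0.896, -0.444, -0.0, -0.0]
contact_force: [-0.4, 1.2, 2.9]
opening: 0.465
t5.90 yaw -52.7 M [0.169 0.36  0.002] sd [0.045 0.022 0.021] F [-1.2  1.2  3.3] j7 0.007 q7 -0.728 [0.5549 0.0614 0.0878] 0.47
clock: 6.2
tool_pos: [0.555, 0.0614, 0.0878]
eef_rot: [0.915, -0.403, -0.0, -0.0]
contact_force: [-2.3, 1.4, 4.2]
opening: 0.468
t6.35 yaw -47.6 M [ 0.225  0.435 -0.1  ] sd [0.025 0.016 0.026] F [-1.4  1.4  4.3] j7 0.175 q7 -0.673 [0.555  0.0614 0.0878] 0.469
clock: 6.65
tool_pos: [0.5551, 0.0613, 0.0878]
eef_rot: [0.932, -0.361, 0.0, -0.0]
contact_force: [-0.9, 0.4, 5.1]
opening: 0.473
t6.80 yaw -42.4 M [ 0.237  0.398 -0.074] sd [0.034 0.027 0.027] F [-1.   1.1  5.1] j7 0.119 q7 -0.619 [0.5551 0.0613 0.0878] 0.467
```

```bash
for i in 1; do python3 -m pendant '[[[0,0,-0.04],[0,0,0],0.4],[[0,0,-0.09],[0,0,0],0.4],[[0,0,-0.09],[0,0,0],0.4]]' >/dev/null; python3 m.py 3
python3 -m pendant '[[[0,0,-0.04],[0,0,0],0.4],[[0,0,-0.09],[0,0,0],0.4],[[0,0,-0.09],[0,0,0],0.4]]'>/dev/null; python3 m.py 3
python3 -m pendant '[[[0,0,-0.04],[0,0,0],0.4],[[0,0,-0.09],[0,0,0],0.4],[[0,0,-0.09],[0,0,0],0.4]]'>/dev/null; python3 m.py 3
python3 -m pendant '[[[0,0,-0.04],[0,0,0],0.4],[[0,0,-0.09],[0,0,0],0.4],[[0,0,-0.09],[0,0,0],0.4]]'>/dev/null; python3 m.py 3
python3 -m pendant '[[[0,0,-0.04],[0,0,0],0.4],[[0,0,-0.09],[0,0,0],0.4],[[0,0,-0.09],[0,0,0],0.4]]'>/dev/null; python3 m.py 3
done
```

```text
t7.20 yaw -37.3 M [0.178 0.383 0.036] sd [0.014 0.021 0.017] F [-1.4  1.1  4.5] j7 0.085 q7 -0.565 [0.5552 0.0612 0.0878] 0.468
t7.60 yaw -32.2 M [0.196 0.335 0.058] sd [0.038 0.03  0.041] F [-0.8  1.   4.9] j7 0.031 q7 -0.511 [0.5553 0.0611 0.0878] 0.471
t8.00 yaw -27.1 M [0.09  0.261 0.111] sd [0.025 0.017 0.029] F [-0.7  0.4  4.9] j7 -0.017 q7 -0.457 [0.5554 0.0611 0.0878] 0.465
t8.40 yaw -21.9 M [ 0.059  0.09  -0.099] sd [0.012 0.04  0.017] F [0.2 0.3 5. ] j7 0.189 q7 -0.403 [0.5555 0.0611 0.0878] 0.468
t8.80 yaw -16.6 M [-0.127 -0.183 -0.098] sd [0.019 0.027 0.023] F [ 1.5 -0.   4.2] j7 0.193 q7 -0.348 [0.5556 0.061  0.0878] 0.471
```

```bash
python3 -m pendant '[[[0,0,-0.07],[0,0,0],0.4],[[0,0,-0.14],[0,0,0],0.4],[[0,0,-0.21],[0,0,0],0.4],[[0,0,-0.28],[0,0,0],0.4],[[0,0,-0.35],[0,0,0],0.4],[[0,0,-0.35],[0,0,0],0.4]]' >/dev/null; python3 m.py 3
python3 -m pendant '[[[0,0,-0.05],[0,0,0],0.4],[[0,0,-0.1],[0,0,0],0.4],[[0,0,-0.1],[0,0,0],0.4]]'>/dev/null; python3 m.py 4
python3 -m pendant '[[[0,0,-0.03],[0,0,0],0.4],[[0,0,-0.03],[0,0,0],0.4]]'>/dev/null; python3 m.py 5
```

```text
t9.50 yaw 3.3 M [-0.285 -0.599  0.108] sd [0.021 0.067 0.051] F [ 3.4 -1.3  2.9] j7 0.036 q7 -0.140 [0.556  0.061  0.0878] 0.467
t9.95 yaw 9.0 M [-0.331 -0.92  -0.144] sd [0.034 0.067 0.038] F [ 5.2 -1.5  2.1] j7 0.208 q7 -0.080 [0.5561 0.061  0.0878] 0.472
t10.35 yaw 10.8 M [-0.341 -0.98  -0.108] sd [0.034 0.038 0.02 ] F [ 5.4 -1.3  2. ] j7 0.147 q7 -0.062 [0.5562 0.061  0.0878] 0.471
```

```bash
python3 -m pendant '[[[0,0,-0.03],[0,0,0],0.4],[[0,0,-0.03],[0,0,0],0.4]]'>/dev/null; python3 m.py 5
python3 -m pendant '[[[0,0,-0.03],[0,0,0],0.4],[[0,0,-0.03],[0,0,0],0.4]]'>/dev/null; python3 m.py 5
python3 -m pendant '[[[0,0,0.07],[0,0,0],0.4],[[0,0,0.1],[0,0,0],0.4],[[0,0,0.1],[0,0,0],0.62],[[0,0,0.1],[0,0,0],0.62],[[0,0,0.1],[0,0,0],0.62]]'>/dev/null; python3 m.py 5
```

```text
t10.75 yaw 12.5 M [-0.353 -1.038 -0.092] sd [0.018 0.024 0.023] F [ 5.3 -1.2  1.9] j7 0.129 q7 -0.044 [0.5562 0.061  0.0878] 0.47
t11.15 yaw 14.2 M [-0.339 -1.051 -0.067] sd [0.022 0.024 0.02 ] F [ 5.5 -1.3  1.3] j7 0.107 q7 -0.026 [0.5563 0.061  0.0878] 0.469
t11.85 yaw 8.6 M [-0.024  0.033  0.002] sd [0.011 0.026 0.025] F [ 0.2 -0.2 -0.3] j7 -0.000 q7 -0.085 [0.5545 0.0614 0.0875] 0.621
```

```bash
python3 -m pendant '[[[0,0,0],[0.0017,0.0003,0],0.62],[[0,0,0],[0.0017,0.0003,0],0.5],[[0,0,0],[0.0017,0.0003,0],0.45],[[0,0,0],[0.0017,0.0003,0],0.4],[[0,0,0],[0.0017,0.0003,0],0.4],[[0,0,0],[0.0017,0.0003,0],0.4]]'>/dev/null; python3 m.py 4
python3 -m pendant '[[[0,0,-0.07],[0,0,0],0.4],[[0,0,-0.14],[0,0,0],0.4],[[0,0,-0.21],[0,0,0],0.4],[[0,0,-0.28],[0,0,0],0.4],[[0,0,-0.35],[0,0,0],0.4],[[0,0,-0.35],[0,0,0],0.4]]' >/dev/null; python3 m.py 3
python3 -m pendant '[[[0,0,-0.05],[0,0,0],0.4],[[0,0,-0.1],[0,0,0],0.4],[[0,0,-0.1],[0,0,0],0.4]]'>/dev/null; python3 m.py 3
python3 -m pendant '[[[0,0,-0.05],[0,0,0],0.4],[[0,0,-0.1],[0,0,0],0.4],[[0,0,-0.1],[0,0,0],0.4]]'>/dev/null; python3 m.py 4
python3 -m pendant '[[[0,0,-0.03],[0,0,0],0.4],[[0,0,-0.03],[0,0,0],0.4]]'>/dev/null; python3 m.py 5
```

```text
t12.60 yaw 8.6 M [-0.134  0.523 -0.02 ] sd [0.008 0.048 0.04 ] F [-2.1 -0.6  2. ] j7 0.002 q7 -0.084 [0.5562 0.0611 0.0877] 0.468
t13.30 yaw 28.6 M [-0.049  0.472  0.022] sd [0.012 0.026 0.019] F [-2.3  0.1  1.2] j7 0.094 q7 0.127 [0.5566 0.0612 0.0876] 0.472
t13.70 yaw 34.3 M [0.006 0.442 0.112] sd [0.046 0.02  0.012] F [-1.7  0.5  1.2] j7 -0.004 q7 0.189 [0.5568 0.0613 0.0877] 0.471
t14.15 yaw 40.0 M [ 0.048  0.384 -0.141] sd [0.02  0.03  0.031] F [-1.6  0.2  0.8] j7 0.219 q7 0.251 [0.5568 0.0613 0.0877] 0.472
t14.55 yaw 41.8 M [ 0.099  0.331 -0.112] sd [0.032 0.013 0.047] F [-1.3  1.3  0.1] j7 0.154 q7 0.270 [0.5568 0.0614 0.0877] 0.473
```

```bash
python3 -m pendant '[[[0,0,-0.03],[0,0,0],0.4],[[0,0,-0.03],[0,0,0],0.4]]'>/dev/null; python3 m.py 4
```

```text
t14.90 yaw 43.6 M [ 0.196  0.286 -0.078] sd [0.039 0.02  0.034] F [-0.8  1.4 -0.3] j7 0.143 q7 0.289 [0.5569 0.0614 0.0877] 0.474
```

```bash
python3 -m pendant '[[[0,0,-0.07],[0,0,0],0.4],[[0,0,-0.14],[0,0,0],0.4],[[0,0,-0.21],[0,0,0],0.4],[[0,0,-0.28],[0,0,0],0.4],[[0,0,-0.35],[0,0,0],0.4],[[0,0,-0.35],[0,0,0],0.4]]' >/dev/null; python3 m.py 3
python3 -m pendant '[[[0,0,-0.05],[0,0,0],0.4],[[0,0,-0.1],[0,0,0],0.4],[[0,0,-0.1],[0,0,0],0.4]]'>/dev/null; python3 m.py 4
python3 -m pendant '[[[0,0,-0.03],[0,0,0],0.4],[[0,0,-0.03],[0,0,0],0.4]]'>/dev/null; python3 m.py 5
```

```text
t15.60 yaw 63.5 M [0.484 0.065 0.089] sd [0.042 0.028 0.048] F [-0.2  2.6 -1.4] j7 0.059 q7 0.512 [0.5571 0.0617 0.0877] 0.464
t16.05 yaw 69.2 M [ 0.683 -0.038 -0.098] sd [0.05  0.057 0.029] F [ 0.3  2.9 -2.6] j7 0.166 q7 0.577 [0.5572 0.0618 0.0877] 0.466
t16.45 yaw 71.0 M [ 0.92  -0.242 -0.148] sd [0.057 0.034 0.021] F [ 1.1  4.9 -3.7] j7 0.179 q7 0.597 [0.5572 0.0618 0.0878] 0.468
```

```bash
python3 -m pendant '[[[0,0,-0.015],[0,0,0],0.4],[[0,0,-0.015],[0,0,0],0.4]]'>/dev/null; python3 m.py 5
```

```text
t16.85 yaw 71.9 M [ 0.958 -0.272 -0.165] sd [0.016 0.034 0.015] F [ 1.3  4.8 -4.1] j7 0.170 q7 0.607 [0.5572 0.0619 0.0877] 0.471
```

```bash
python3 -m pendant '[[[0,0,-0.015],[0,0,0],0.4],[[0,0,-0.015],[0,0,0],0.4]]'>/dev/null; python3 m.py 6
```

```text
t17.30 yaw 72.8 M [ 1.002 -0.273 -0.147] sd [0.041 0.017 0.036] F [ 1.6  5.  -3.8] j7 0.178 q7 0.617 [0.5572 0.0619 0.0877] 0.465
```

```bash
python3 -m pendant '[[[0,0,0.07],[0,0,0],0.4],[[0,0,0.07],[0,0,0],0.4]]'>/dev/null; python3 m.py 3
python3 -m pendant '[[[0,0,0],[0,0,0],0.62],[[0,0,0],[0,0,0],0.62],[[0,0,0],[0,0,0],0.62],[[0,0,0],[0,0,0],0.62]]'>/dev/null; python3 m.py 4
python3 -c "
from h import *
s=r.get_state();print(Ro.from_quat(s['eef_rot']).as_matrix().T@(np.array([.5558,.0612,.088])-s['tool_pos']))"
```

```text
t17.60 yaw 68.9 M [ 0.988 -0.305 -0.045] sd [0.025 0.016 0.035] F [ 1.3  4.5 -3.9] j7 -0.094 q7 0.572 [0.5572 0.0618 0.0877] 0.466
t18.15 yaw 68.7 M [ 0.002  0.006 -0.004] sd [0.022 0.006 0.016] F [-0.3  0.   0.1] j7 0.002 q7 0.571 [0.5567 0.0609 0.0878] 0.623
[-1.98237333e-05 -1.00189937e-03 -2.26103949e-04]
```

```bash
python3 -m pendant '[[[0,0,0],[0.0012,-0.0005,0],0.62],[[0,0,0],[0.0012,-0.0005,0],0.5],[[0,0,0],[0.0012,-0.0005,0],0.45],[[0,0,0],[0.0012,-0.0005,0],0.4],[[0,0,0],[0.0012,-0.0005,0],0.4],[[0,0,0],[0.0012,-0.0005,0],0.4]]' 40 >/dev/null; python3 m.py 4
python3 -m pendant '[[[0,0,-0.03],[0,0,0],0.4],[[0,0,-0.03],[0,0,0],0.4]]'>/dev/null; python3 m.py 5
python3 -m pendant '[[[0,0,-0.02],[0,0,0],0.4],[[0,0,-0.02],[0,0,0],0.4]]'>/dev/null; python3 m.py 6
```

```text
t18.90 yaw 68.7 M [-0.242  0.174  0.025] sd [0.03  0.02  0.012] F [-1.4 -1.2  1.7] j7 -0.014 q7 0.569 [0.5565 0.0622 0.0877] 0.463
t19.30 yaw 70.4 M [-0.4    0.333 -0.147] sd [0.022 0.044 0.027] F [-1.5 -1.7  2. ] j7 0.178 q7 0.589 [0.5565 0.0622 0.0877] 0.466
t19.75 yaw 71.6 M [-0.564  0.451 -0.155] sd [0.053 0.031 0.028] F [-2.3 -1.8  2.7] j7 0.159 q7 0.602 [0.5565 0.0622 0.0877] 0.467
```

```bash
python3 -m pendant '[[[0,0,-0.02],[0,0,0],0.4],[[0,0,-0.02],[0,0,0],0.4]]'>/dev/null; python3 m.py 8
```

```text
t20.30 yaw 72.8 M [-0.725  0.569 -0.158] sd [0.059 0.041 0.035] F [-2.6 -3.1  3.5] j7 0.170 q7 0.616 [0.5566 0.0622 0.0877] 0.464
```

```bash
python3 -m pendant '[[[0,0,-0.02],[0,0,0],0.4],[[0,0,-0.02],[0,0,0],0.4]]'>/dev/null; python3 m.py 8
```

```text
t20.85 yaw 73.9 M [-0.835  0.689 -0.163] sd [0.023 0.026 0.027] F [-3.3 -3.8  3.8] j7 0.198 q7 0.629 [0.5566 0.0623 0.0877] 0.467
```

```bash
python3 -m pendant '[[[0,0,-0.02],[0,0,0],0.4],[[0,0,-0.02],[0,0,0],0.4]]'>/dev/null; python3 m.py 8
```

```text
t21.40 yaw 75.0 M [-0.826  0.69  -0.189] sd [0.02  0.038 0.036] F [-3.3 -3.8  4. ] j7 0.214 q7 0.642 [0.5566 0.0623 0.0877] 0.468
```

Torque rises steadily to 0.19 Nm at 6° past rest. At the earlier clicks it fell to about 0.07 by that angle, so this is the end stop, well under its limit. I'll ease back to the rest position, release so the knob settles, and recentre.

```bash
python3 -m pendant '[[[0,0,0.05],[0,0,0],0.4],[[0,0,0.11],[0,0,0],0.4],[[0,0,0.11],[0,0,0],0.4]]'>/dev/null; python3 m.py 3
python3 -m pendant '[[[0,0,0],[0,0,0],0.62],[[0,0,0],[0,0,0],0.62],[[0,0,0],[0,0,0],0.62],[[0,0,0],[0,0,0],0.62]]'>/dev/null; python3 m.py 4
python3 -c "
from h import *
s=r.get_state();print(Ro.from_quat(s['eef_rot']).as_matrix().T@(np.array([.5558,.0616,.088])-s['tool_pos']))"
```

```text
t21.80 yaw 68.8 M [-0.873  0.692  0.012] sd [0.011 0.03  0.023] F [-3.3 -4.2  3.6] j7 -0.110 q7 0.569 [0.5566 0.0622 0.0877] 0.465
t22.35 yaw 68.8 M [ 0.    -0.006 -0.002] sd [0.011 0.014 0.02 ] F [0.  0.1 0.1] j7 0.000 q7 0.569 [0.557  0.0628 0.0877] 0.62
[-0.00155429 -0.0006459  -0.00030449]
```

```bash
python3 -m pendant '[[[0,0,0],[-0.0012,-0.0007,0],0.62],[[0,0,0],[-0.0012,-0.0007,0],0.5],[[0,0,0],[-0.0012,-0.0007,0],0.45],[[0,0,0],[-0.0012,-0.0007,0],0.4],[[0,0,0],[-0.0012,-0.0007,0],0.4],[[0,0,0],[-0.0012,-0.0007,0],0.4]]' 35 >/dev/null; python3 m.py 3
P='python3 m.py 3'
python3 -m pendant '[[[0,0,0.05],[0,0,0],0.4],[[0,0,0.09],[0,0,0],0.4],[[0,0,0.09],[0,0,0],0.4]]'>/dev/null; $P
python3 -m pendant '[[[0,0,0.07],[0,0,0],0.4],[[0,0,0.14],[0,0,0],0.4],[[0,0,0.21],[0,0,0],0.4],[[0,0,0.26],[0,0,0],0.4],[[0,0,0.26],[0,0,0],0.4]]'>/dev/null; $P
python3 -m pendant '[[[0,0,0.07],[0,0,0],0.4],[[0,0,0.14],[0,0,0],0.4],[[0,0,0.21],[0,0,0],0.4],[[0,0,0.26],[0,0,0],0.4],[[0,0,0.26],[0,0,0],0.4]]'>/dev/null; $P
python3 -m pendant '[[[0,0,0.07],[0,0,0],0.4],[[0,0,0.14],[0,0,0],0.4],[[0,0,0.21],[0,0,0],0.4],[[0,0,0.26],[0,0,0],0.4],[[0,0,0.26],[0,0,0],0.4]]'>/dev/null; $P
python3 -m pendant '[[[0,0,0.07],[0,0,0],0.4],[[0,0,0.14],[0,0,0],0.4],[[0,0,0.18],[0,0,0],0.4],[[0,0,0.18],[0,0,0],0.4],[[0,0,0.18],[0,0,0],0.4]]'>/dev/null; $P
```

```text
t23.05 yaw 68.8 M [ 0.464 -0.177  0.011] sd [0.026 0.035 0.014] F [ 0.8  2.9 -1.5] j7 -0.011 q7 0.569 [0.556  0.0623 0.0878] 0.466
t23.45 yaw 63.7 M [ 0.69  -0.261  0.097] sd [0.055 0.033 0.009] F [ 1.9  3.8 -1.2] j7 -0.185 q7 0.511 [0.556  0.0623 0.0878] 0.467
t24.05 yaw 48.8 M [ 0.808 -0.293 -0.043] sd [0.036 0.037 0.009] F [ 2.2  4.1 -1.7] j7 -0.059 q7 0.344 [0.5559 0.0623 0.0878] 0.468
t24.65 yaw 34.0 M [ 0.86  -0.386  0.099] sd [0.011 0.009 0.022] F [ 1.6  4.4 -1.8] j7 -0.198 q7 0.182 [0.5559 0.0622 0.0878] 0.466
t25.25 yaw 19.0 M [ 0.89  -0.321 -0.015] sd [0.023 0.033 0.016] F [ 2.   4.7 -1.2] j7 -0.034 q7 0.023 [0.556  0.0622 0.0878] 0.468
t25.85 yaw 8.7 M [ 0.909 -0.397  0.013] sd [0.052 0.019 0.027] F [ 2.4  4.2 -2.3] j7 -0.023 q7 -0.086 [0.556  0.0623 0.0878] 0.466
```

Two clicks clockwise, and the torque pattern is clean (rest at yaw 8.7). Two more.

```bash
P='python3 m.py 3'
python3 -m pendant '[[[0,0,0.05],[0,0,0],0.4],[[0,0,0.09],[0,0,0],0.4],[[0,0,0.09],[0,0,0],0.4]]'>/dev/null; $P
python3 -m pendant '[[[0,0,0.07],[0,0,0],0.4],[[0,0,0.14],[0,0,0],0.4],[[0,0,0.21],[0,0,0],0.4],[[0,0,0.26],[0,0,0],0.4],[[0,0,0.26],[0,0,0],0.4]]'>/dev/null; $P
python3 -m pendant '[[[0,0,0.07],[0,0,0],0.4],[[0,0,0.14],[0,0,0],0.4],[[0,0,0.21],[0,0,0],0.4],[[0,0,0.26],[0,0,0],0.4],[[0,0,0.26],[0,0,0],0.4]]'>/dev/null; $P
python3 -m pendant '[[[0,0,0.07],[0,0,0],0.4],[[0,0,0.14],[0,0,0],0.4],[[0,0,0.21],[0,0,0],0.4],[[0,0,0.26],[0,0,0],0.4],[[0,0,0.26],[0,0,0],0.4]]'>/dev/null; $P
python3 -m pendant '[[[0,0,0.07],[0,0,0],0.4],[[0,0,0.14],[0,0,0],0.4],[[0,0,0.17],[0,0,0],0.4],[[0,0,0.17],[0,0,0],0.4],[[0,0,0.17],[0,0,0],0.4]]'>/dev/null; $P
```

```text
t26.25 yaw 3.6 M [ 0.89  -0.365  0.091] sd [0.043 0.012 0.023] F [ 2.2  4.4 -1.9] j7 -0.157 q7 -0.140 [0.556  0.0623 0.0878] 0.465
t26.85 yaw -11.3 M [ 0.893 -0.355 -0.055] sd [0.03  0.042 0.04 ] F [ 2.8  4.1 -2. ] j7 -0.030 q7 -0.296 [0.556  0.0622 0.0878] 0.465
t27.45 yaw -26.2 M [ 0.932 -0.349  0.102] sd [0.037 0.007 0.04 ] F [ 2.9  4.4 -1.5] j7 -0.183 q7 -0.451 [0.556  0.0623 0.0878] 0.469
t28.05 yaw -41.1 M [ 0.934 -0.424 -0.044] sd [0.015 0.023 0.019] F [ 3.   4.4 -1.9] j7 -0.025 q7 -0.608 [0.556  0.0622 0.0878] 0.467
t28.65 yaw -50.9 M [ 0.924 -0.433 -0.03 ] sd [0.017 0.026 0.011] F [ 3.3  4.4 -2.6] j7 0.023 q7 -0.711 [0.556  0.0622 0.0878] 0.471
```

```bash
python3 -m pendant '[[[0,0,0],[0,0,0],0.62],[[0,0,0],[0,0,0],0.62],[[0,0,0],[0,0,0],0.62],[[0,0,0],[0,0,0],0.62],[[0,0,0],[0,0,-0.02],0.62],[[0,0,0],[0,0,-0.05],0.62],[[0,0,0],[0,0,-0.08],0.62],[[0,0,0],[0,0,-0.105],0.62],[[0,0,0],[0,0,-0.105],0.62]]'; python3 m.py 2
python3 -m pendant '[[[0,0,0.13],[0.014,0.025,0],0],[[0,0,0.26],[0.028,0.05,0],0],[[0,0,0.39],[0.042,0.075,0],0],[[0,0,0.52],[0.055,0.1,0],0],[[0,0,0.65],[0.0687,0.1264,0],0],[[0,0,0.78],[0.0687,0.1264,0],0],[[0,0,0.805],[0.0687,0.1264,0],0],[[0,0,0.805],[0.0687,0.1264,0],0],[[0,0,0.805],[0.0687,0.1264,0],0]]'; python3 m.py 2
python3 - <<'E'
from h import *
d=snap('wrist','w3');print(proj(d,[.525,-.0744,.107]),proj(d,[.5355,-.0757,.075]))
E
```

```text
clock: 29.55
tool_pos: [0.5575, 0.0612, 0.1958]
eef_rot: [0.903, -0.431, 0.003, -0.001]
contact_force: [0.2, 0.7, 0.2]
opening: 0.62
t29.60 yaw -51.0 M [-0.063  0.105  0.013] sd [0.019 0.036 0.032] F [-0.1  0.2  0.1] j7 -0.055 q7 -0.763 [0.5564 0.0614 0.1941] 0.621
clock: 30.5
tool_pos: [0.5006, -0.0704, 0.1921]
eef_rot: [-0.663, 0.748, 0.001, -0.0]
contact_force: [-0.1, 0.2, -1.0]
opening: 0.005
t30.55 yaw -96.9 M [-0.01   0.165 -0.018] sd [0.009 0.021 0.001] F [ 0.1 -0.  -0.3] j7 0.004 q7 -1.076 [ 0.5008 -0.0705  0.1923] 0.001
[318.31753749 173.4308728 ] [318.42478677 151.13622133]
```

View pics/w3.png

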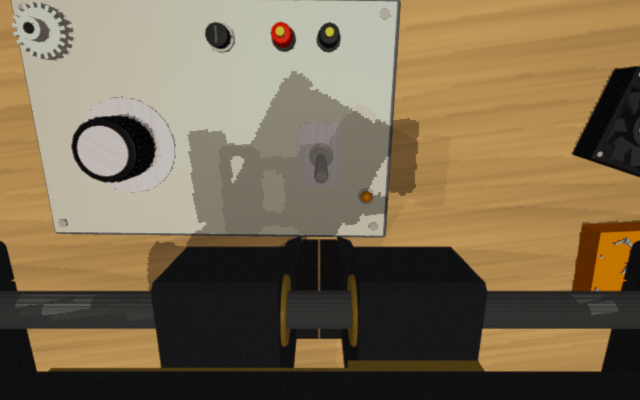

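The picture shows the bat's base at (321,153) and its tip at (320,176), 2–3 px from prediction, with the closed fingers in line with it. The switch is still off. I'll descend in front of it and push.

```bash
python3 -m pendant '[[[0,0,0],[0,0,0.04],0],[[0,0,0],[0,0,0.07],0],[[0,0,0],[0,0,0.092],0],[[0,0,0],[0,0,0.092],0],[[0,0,0],[0,0,0.092],0]]'>/dev/null; python3 m.py 2
python3 -m pendant '[[[0,0,0],[0,-0.003,0],0],[[0,0,0],[0,-0.006,0],0],[[0,0,0],[0,-0.009,0],0],[[0,0,0],[0,-0.012,0],0],[[0,0,0],[0,-0.012,0],0]]'>/dev/null; python3 m.py 2
python3 -m pendant '[[[0,0,0],[0,-0.002,0],0],[[0,0,0],[0,-0.004,0],0],[[0,0,0],[0,-0.004,0],0]]'>/dev/null; python3 m.py 2
python3 -m pendant '[[[0,0,0],[0,-0.002,0],0],[[0,0,0],[0,-0.004,0],0],[[0,0,0],[0,-0.004,0],0]]'>/dev/null; python3 m.py 2
python3 -m pendant '[[[0,0,0],[0,-0.002,0],0],[[0,0,0],[0,-0.004,0],0],[[0,0,0],[0,-0.004,0],0]]'>/dev/null; python3 m.py 2
```

```text
t31.15 yaw -97.1 M [-0.027  0.161  0.011] sd [0.013 0.007 0.009] F [ 0.4 -0.2  0.5] j7 0.011 q7 -0.973 [ 0.5013 -0.0714  0.1015] 0.004
t31.70 yaw -97.1 M [0.13  1.116 0.002] sd [0.007 0.061 0.023] F [-5.2  0.7  3.5] j7 -0.009 q7 -0.985 [ 0.5109 -0.0724  0.1007] 0.001
t32.05 yaw -97.1 M [0.1   0.364 0.002] sd [0.001 0.001 0.028] F [-0.9  0.4  0.6] j7 -0.011 q7 -0.989 [ 0.5172 -0.0733  0.1008] 0.001
t32.40 yaw -97.1 M [ 0.022  0.163 -0.012] sd [0.    0.048 0.015] F [-0.2 -0.5  0.2] j7 -0.010 q7 -0.993 [ 0.5215 -0.074   0.1007] 0.004
t32.75 yaw -97.1 M [ 0.024  0.37  -0.026] sd [0.008 0.027 0.006] F [-0.5 -0.2  0.1] j7 -0.009 q7 -0.997 [ 0.5243 -0.0743  0.1006] 0.004
```

Contact force rose to 5 N and then dropped to zero, so the switch probably snapped over. I'll back off, rise and look.

```bash
python3 -m pendant '[[[0,0,0],[0,0.01,0],0],[[0,0,0],[0,0.022,0],0],[[0,0,0],[0,0.022,-0.03],0],[[0,0,0],[0,0.022,-0.06],0],[[0,0,0],[0,0.022,-0.095],0],[[0,0,0],[0,0.022,-0.095],0],[[0,0,0],[0,0.022,-0.095],0]]'>/dev/null; python3 m.py 1
python3 - <<'E'
from h import *
d=snap('wrist','w4');a=snap('scene','scene2');t=snap('top','top2')
for (n,o) in(('scene1',a),('top1',t)):
    f=cv2.absdiff(np.load(f'pics/{n}.npz')['image'],o['image']).max(2);print(n,(f>60).sum())
v=np.vstack([cv2.resize(d['image'][0:240,0:400],(600,360)),cv2.resize(a['image'][180:275,200:440],(600,238),interpolation=2)])
cv2.imwrite('pics/after.png',v[:,:,::-1])
E
```

```text
t33.45 yaw -97.1 M [-0.002  0.146  0.013] sd [0. 0. 0.] F [-0.3 -0.2  0.1] j7 -0.019 q7 -1.073 [ 0.5026 -0.0713  0.1961] 0.003
scene1 8532
top1 27284
```

View pics/after.png

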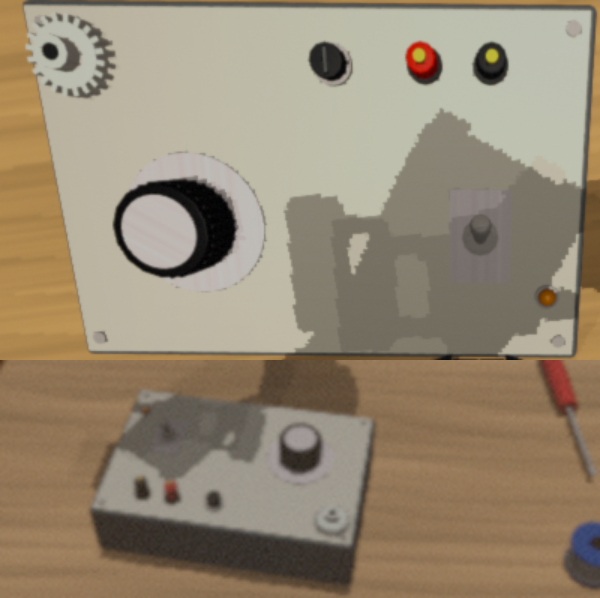

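The bat tip (crop (480,222)) is now on the rear side of its base (480,238), so the switch is on. The gear, posts and knob are where they were. One quick numerical check before handing in.

```bash
python3 - <<'E'
from h import *
d=dict(np.load('pics/w4.npz'))
print('on tip',proj(d,[.546,-.077,.110])*1.5,'off tip',proj(d,[.525,-.0744,.11])*1.5)
r.finish_job();print(r.get_state()['clock'])
E
```

```text
on tip [475.94978224 215.29803681] off tip [476.08674232 264.46840301]
the job is handed in; nothing more can be done
the job is handed in; nothing more can be done
```

I set the knob four clicks up from its low end stop, then flipped the output switch on, and handed the job in at about 34 s of the 72 s allowed.

- **Finding the stop:** I turned the knob anticlockwise and felt four clicks pass. The stop showed as torque rising to 0.19 Nm at about 6° past the lowest rest position. At the earlier clicks it had fallen to about 0.07–0.08 Nm by then. It was well under the 0.35 Nm limit. The rise was shallower than the given stop stiffness predicts, so I regrasped and repeated the approach before accepting it.
- **Four clicks:** I eased back to the rest position, where the torque was near zero, and regrasped. Turning clockwise 120°, the torque resisted and then pulled on through each of the four clicks, and ended near zero. I then let go. The knob is blank, so no picture can confirm its position; the count rests on torque and angle only.
- **Switch:** I pushed the bat with closed fingers. The force peaked at about 5 N in the readings, then dropped as it snapped over. In the last wrist picture the tip is on the rear side of its base. It sits about 7 px from where the on position should appear and about 42 px from the off position.
- **Other things:** the gear, fuse cap and binding posts look undisturbed, and the arm is clear of everything. I tried a before/after image difference, but arm and shadow changes made it useless, so the rest of the bench was not checked closely.

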